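# Seat the heating adapter on a plate shaker and hold its sprung clamp arm open

### The job

Get the microplate shaker ready for loading. The flat aluminium heating adapter is still riding up on two spring clips at one end: press that end down until it snaps under the clips and the adapter lies flat on the shaker's platform. Then swing the sprung clamp arm outwards, away from the adapter, until it has gone past the click of its ratchet, and finish while still holding it pushed back there against its spring, clear of the ratchet's catch, so that a plate can be loaded; leave the things standing round the shaker where they are.

Things in the scene. Friction and masses are not known exactly. Their poses are not given: they have to be found in the camera images.
- shaker: White benchtop heated microplate shaker, fixed to the bench, 246 x 296 mm, with an aluminium platform on top whose face is 96 mm above the bench. Origin at the centre of its underside; z up, x from its control panel (two dials, dark display) to its rear, y along its long side. The adapter's place, between lugs 7 mm high, is nearer its -y end, the clamp arm at its +y end.
- adapter_seat (a point): Point on the shaker's platform surface (96 mm above the bench) at the centre of the adapter's place. Axes as the shaker's. The adapter's origin is here, within 1.5 mm, when it is seated.
- adapter: Loose flat aluminium plate, 104 (x) x 150 (y) x 8 mm, about 0.42 kg, with a raised flat field 72 x 110 mm on top (12 mm thick there) and small lugs as high as the field. Origin at the centre of its underside, z out of its top, y along its length. At the start its -y end rides on the two spring clips about 15 mm above the platform; its +y end is down.
- adapter_press (a point): Point on top of the adapter's raised field, midway across, 45 mm from the adapter's centre towards the raised -y end: a good place to press. It is 12 mm above the platform surface (108 mm above the bench) when the adapter is seated.
- clips (a point): Midpoint between the two steel spring clips at the -y end of the adapter's place (60 mm apart, housings 24 mm wide, 21 mm high above the platform). Their sloped noses carry the adapter's raised end; pressing that end down with 10 to 15 N pushes them outwards, then they snap 4 mm over the 8 mm thick edge and keep it flat.
- clamp (a joint): Swing of the clamp arm in rad: 0 at rest (lying along the shaker's x axis above the adapter's +y edge), growing as its free end swings outwards to the shaker's +y side (clockwise from above), end stop at 0.58. The flat aluminium arm is 14 mm wide, its top 22 mm above the platform. A spring pushes it back to 0: 4 N at the finger post at rest, 8 N when back. About 0.5 is a good place to hold it.
- clamp_post (a point): Finger post at the arm's free end: upright black round peg, 14 mm diameter, 34 mm tall, standing on the arm, 112 mm from the pivot. This point is on its axis, 18 mm above the arm's top, 16 mm below the peg's top, 136 mm above the bench. Push it from the adapter's side or pinch it from above; there is room all round it.
- clamp_pivot (a point): The arm's upright pivot axis, fixed on the shaker, 18 mm above the platform. Axes as the shaker's. At rest the finger post's axis lies 112 mm from here along the shaker's -x direction.
- ratchet (a point): Nose of the steel pawl slider beside the arm's pivot, 18 mm above the platform. A tooth on the arm's steel sector lifts it from 0.14 rad on (up to 1.5 N more at the finger post); it clicks in behind the tooth at about 0.40 rad, with a small jump forward. Let go after that, the arm falls back on this catch at 0.40 rad.
- microplate: White 24-well plate with a clear lid lying on the bench, 128 x 86 x 17 mm, origin under its centre. Leave it there.
- tip_box: Grey pipette-tip box with a clear lid on the bench, 122 x 84 x 68 mm, origin under its centre. Leave it there.
- wash_bottle: White wash bottle with a red cap and bent spout, 68 mm diameter, 165 mm tall, origin under its centre. Leave it there.
- reagent_bottle: Amber reagent bottle with a black cap, 66 mm diameter, 125 mm tall, origin under its centre. Leave it there.
Mind the look-alikes: they are no part of the job. Leave any turquoise look-alike of the adapter alone.

How it is judged:
By the outcome, as a careful person would: the job done as asked, in the order asked, and still so for the second after the job is handed in, while the arm keeps its last pose, push and grip.
It also fails if it takes over 42 s, if anything falls off the work surface, if the arm or the gripper's body presses on something with over 40 N, if the wrist force passes 120 N, or if a joint passes its speed limit or range.

### The arm

A 6-joint arm with a two-finger parallel gripper is mounted at the origin on the work surface. World frame = base frame: x ahead of the robot, y to its left, z up, the work surface at z = 0. Lengths are in m, angles in degrees, forces in N, time in s.
With the tool pointing down it reaches from about 0.35 to 0.875 m from the base axis. Payload 4.2 kg.
Tool frame: the origin (TCP) lies midway between the tips of the shut fingers; the grasp point (between the pads) lies 19 mm behind it; z points along the fingers, y is the direction in which the jaws open and shut (so a half turn about z gives the same grasp; the last joint's range is limited). The gripper opens to 87 mm and grips with 3 to 60 N. Pads are 19 mm wide; open, the fingers measure 117 mm over their backs; the gripper's body (75 mm by 190 mm) begins 51 mm behind the grasp point.
Start: joints at [78.873, 22.042, 0.453, 0, -68.411, -14.817], TCP at [0.273, 0.562, 0.223] pointing down, gripper open.
Joint ranges: [-179.83, 179.83], [-69.29, 118.12], [-61.27, 80.66], [-181.25, 117.63], [-171.15, -9.14], [-177.46, 177.46]. Speed limits (degrees/s): [159.86, 159.86, 180, 180, 180, 180].

### API

Orientations are given as a 3x3 rotation matrix whose columns are the frame's x, y, z axes.
In Python, from station import sense, capture, calibration, finish_job gives the robot as it stands.
- The arm moves only by the tool carry_out, never from a script. Its argument "commands" is one flat list of numbers, 6 for each row, row after row: the shift along the tool's x, y, z in mm, then the turn, a rotation vector about the tool's x, y, z in rad. A call has 1 to 5 rows; each row shifts and turns the pose as measured when the row begins, along the tool's axes as they then stand; what a row does not reach is not made up. A row lasts 1/8 s, in which the tool goes at most 62.5 mm and 10.7 degrees, less where a joint would pass 70% of its speed; a pose out of reach is approached as far as the arm can. A call is refused whole if a number of a shift passes 62.5 or a number of a turn 0.188, either way. A call with a gripper value outside its range is refused whole. "grip" is the finger opening in mm, from 0 to 87, set as the call begins (left out, the last holds). The fingers move at their own pace and stop on an object; the grip force is fixed at half the most. Time passes only in rows, so rows that do not move let the fingers close. It gives the time, the measured TCP pose, the force and the opening at its end, in the units of the state.
- sense(): the state, without advancing time (a new reading comes with each control period).
- capture(name): name is "scene" or "top" or "wrist"; returns the picture (420x560x3 uint8, red, green, blue); there is no depth.
- calibration(name): a dict with "fx", "fy", "cx", "cy" (pixels), "dist" ([k1, k2, p1, p2, k3] as OpenCV has them; the pictures are not rectified), "rvec" (rotation vector, rad) and "tvec" (3), from world to camera coordinates, as OpenCV has them. Camera axes: x right, y down, z forward; pixel columns grow to the right and rows downward; lengths in m; the calibration is good to about 2 mm. A picture is of the moment at which its call begins: read the wrist's pose just before it. calibration takes no time and is no camera call; for the wrist camera it gives the pose at the moment of the call.
- finish_job(): hands the job in, once; it reports no verdict.
The state is a dict: "time_s": time; "joints": joint angles; "joint_velocities": joint speeds; "effort": joint torques, N m; "tcp_pos": TCP position; "ee_rot": TCP orientation; "wrist_force": force on the tool from outside, world axes, zero at the start; "moment": the same for the moment, N m; "gripper_width": opening from 0.0 (shut) to 1.0 (fully open).
Only numpy, scipy, OpenCV 4.12 (cv2) and the standard library are available. Lean on these libraries where they do the work, as an engineer would, in place of code of your own. Each camera call takes 0.05 s, during which the arm holds its last target.

## Working session

There is one attempt and no reset: what is moved stays moved. The work goes in short steps, Python scripts to look and compute and a tool call to move; the robot and the scene stay as the last step left them, time stands still between calls to the robot, and variables do not carry over. Pictures are saved under pics/ and viewed, and the job is handed in when it is done.

Besides the shell and the picture viewer there is one more tool, called by a JSON object that holds its "op" and its "data", one argument or row to a line. carry_out: Moves the arm, as the interface text tells. Its arguments: {"type":"object","properties":{"commands":{"type":"array"},"grip":{"type":"number"}},"required":["commands"]}

```bash
mkdir -p pics; ls; python3 - <<'E'
from station import *
import cv2
s=sense();print(s)
for n in("scene","top","wrist"):
    print(n,calibration(n))
    cv2.imwrite(f"pics/{n}0.png",capture(n)[:,:,::-1])
E
```

```text
pics
{'time_s': 0.0, 'joints': array([ 7.88735408e+01,  2.20889111e+01,  3.79108108e-01, -2.76723470e-02,
       -6.84097016e+01, -1.48159713e+01]), 'joint_velocities': array([ 0.00679334, -0.01569746, -0.04263709,  0.12004585,  0.04141019,
       -0.06251272]), 'effort': array([ 4.60262220e-05, -3.90664494e+01,  1.87407947e+01,  4.21983361e+00,
        1.10104261e-02, -1.94015411e-04]), 'tcp_pos': array([0.27314906, 0.56148436, 0.22147791]), 'ee_rot': array([[ 8.99156135e-01, -4.37627164e-01, -8.43135923e-04],
       [-4.37627965e-01, -8.99154004e-01, -1.95984086e-03],
       [ 9.95705559e-05,  2.13118279e-03, -9.99997724e-01]]), 'wrist_force': array([-0.59953548,  0.51286242,  0.39880507]), 'moment': array([ 0.02562834, -0.0205362 ,  0.03263967]), 'gripper_width': 0.9991162973038925}
scene {'fx': 445.80058519204687, 'fy': 445.80058519204687, 'cx': 279.9199628495388, 'cy': 216.15820881737886, 'dist': array([-0.03984867,  0.        ,  0.        ,  0.        ,  0.        ]), 'rvec': array([ 2.06788445,  0.63436689, -0.37299713]), 'tvec': array([-0.47609165, -0.05339129,  1.44437325])}
top {'fx': 397.57104113301847, 'fy': 397.57104113301847, 'cx': 277.09744693678635, 'cy': 206.60203951142745, 'dist': array([-0.06926963,  0.        ,  0.        ,  0.        ,  0.        ]), 'rvec': array([ 2.22449226, -2.16827199,  0.0562306 ]), 'tvec': array([-0.01054245,  0.55842379,  1.18391148])}
wrist {'fx': 365.9585920552671, 'fy': 365.9585920552671, 'cx': 279.23693723982495, 'cy': 210.2861392106176, 'dist': array([-0.09441759,  0.        ,  0.        ,  0.        ,  0.        ]), 'rvec': array([-1.57234482,  2.51522897,  0.36325809]), 'tvec': array([ 0.62338748, -0.0340749 ,  0.39094011])}
```

View pics/scene0.png

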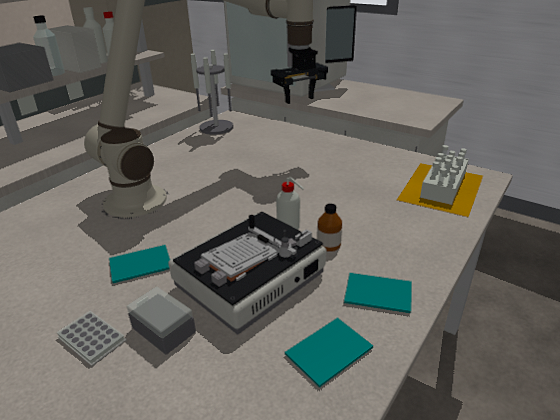

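View pics/top0.png

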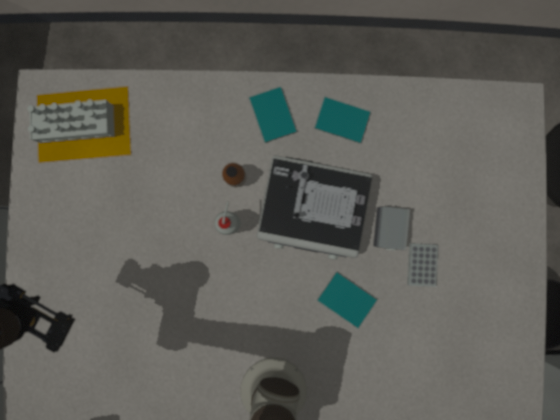

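View pics/wrist0.png

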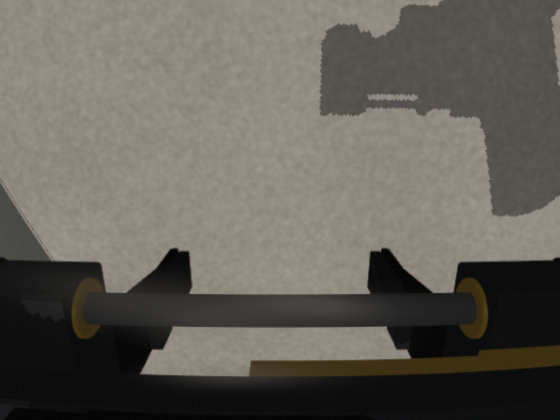

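```bash
cat > h.py <<'E'
import numpy as np, cv2
from station import *
def cal(n):
    c=calibration(n);K=np.array([[c['fx'],0,c['cx']],[0,c['fy'],c['cy']],[0,0,1]]);return K,np.array(c['dist']),np.array(c['rvec'],float),np.array(c['tvec'],float)
def w(n,uv,z,c=None):
    K,d,r,t=c or cal(n);R=cv2.Rodrigues(r)[0]
    p=cv2.undistortPoints(np.array(uv,float).reshape(-1,1,2),K,d).reshape(-1,2)
    o=-R.T@t;out=[]
    for q in p:
        v=R.T@np.array([q[0],q[1],1]);out.append(o+v*(z-o[2])/v[2])
    return np.array(out)
def proj(n,P,c=None):
    K,d,r,t=c or cal(n);return cv2.projectPoints(np.array(P,float).reshape(-1,1,3),r,t,K,d)[0].reshape(-1,2)
E
python3 - <<'E'
import cv2
a=cv2.imread('pics/top0.png')[150:265,250:385];cv2.imwrite('pics/top0c.png',cv2.resize(a,None,fx=5,fy=5,interpolation=cv2.INTER_CUBIC)[:600])
a=cv2.imread('pics/scene0.png')[205:330,165:335];cv2.imwrite('pics/scene0c.png',cv2.resize(a,None,fx=4.7,fy=4.7,interpolation=cv2.INTER_CUBIC))
E
```

```text
(no output)
```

View pics/top0c.png

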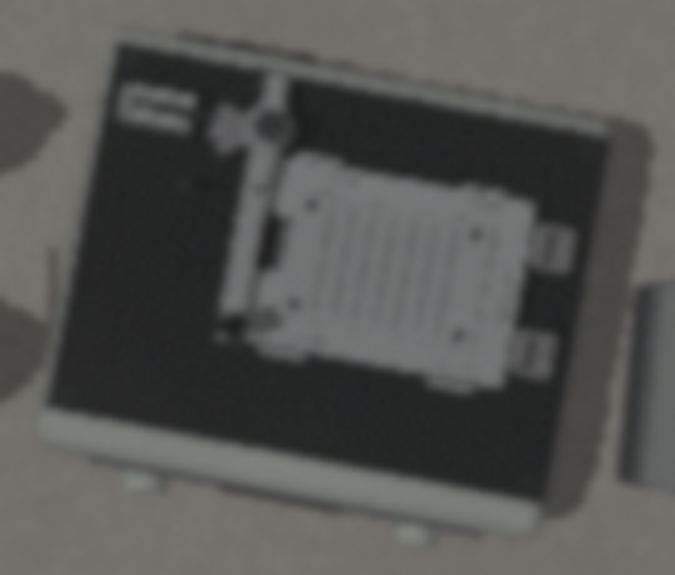

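View pics/scene0c.png

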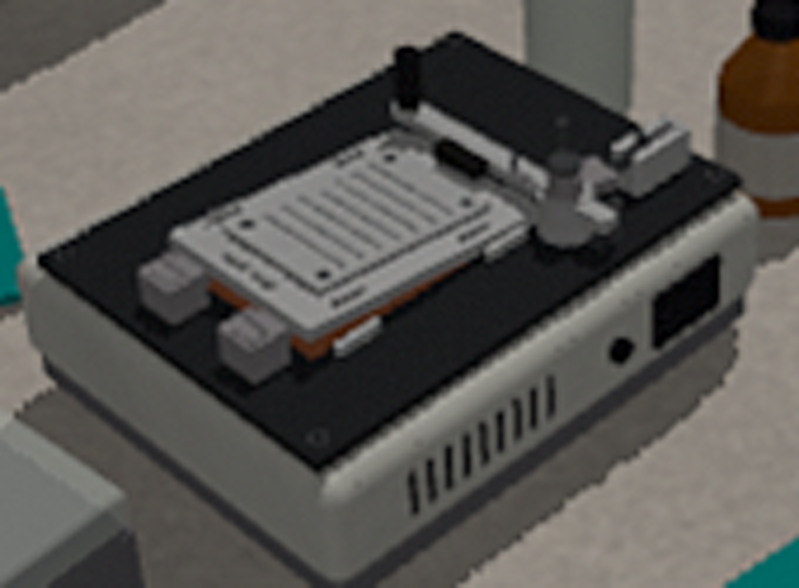

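```bash
python3 - <<'E'
from h import *
T=lambda a:np.array(a,float)/5+[250,150]
S=lambda a:np.array(a,float)/4.7+[165,205]
np.set_printoptions(precision=4,suppress=True)
c=w('top',T([(118,42),(608,130),(545,500),(52,405)]),.096);print('corners',c)
d=np.diff(np.vstack([c,c[:1]]),axis=0);print(np.linalg.norm(d,axis=1),np.degrees(np.arctan2(d[:,1],d[:,0])))
cs=w('scene',S([(318,470),(745,185),(455,32),(38,262)]),.096);print('scene corners',cs)
print('post top',w('top',T([(232,325)]),.152),w('scene',S([(407,52)]),.152),'base',w('scene',S([(407,105)]),.118))
print('pivot',w('top',T([(272,125)]),.118))
print('clips',w('top',T([(552,250),(533,357)]),.117),w('scene',S([(172,265),(255,325)]),.117))
K,d,r,t=cal('wrist');R=cv2.Rodrigues(r)[0];print('wristcam',-R.T@t,R.T)
E
```

```text
corners [[ 0.6905  0.0172  0.096 ]
 [ 0.648  -0.2614  0.096 ]
 [ 0.4385 -0.2288  0.096 ]
 [ 0.4848  0.0488  0.096 ]]
[0.2818 0.212  0.2814 0.2081] [-98.6832 171.1433  80.5261  -8.7357]
scene corners [[ 0.6516 -0.2675  0.096 ]
 [ 0.7006  0.0098  0.096 ]
 [ 0.4903  0.047   0.096 ]
 [ 0.4459 -0.2327  0.096 ]]
post top [[ 0.5305 -0.0482  0.152 ]] [[ 0.5367 -0.0523  0.152 ]] base [[ 0.5338 -0.0516  0.118 ]]
pivot [[ 0.6427 -0.0694  0.118 ]]
clips [[ 0.5775 -0.226   0.117 ]
 [ 0.5181 -0.2164  0.117 ]] [[ 0.5226 -0.2165  0.117 ]
 [ 0.5839 -0.2278  0.117 ]]
wristcam [0.3435 0.5267 0.3839] [[-0.4378 -0.862  -0.2555]
 [-0.8991  0.4201  0.1234]
 [ 0.001   0.2837 -0.9589]]
```

{"op": "carry_out", "data": {
  "commands": [0,0,-20,0,0,-0.144,0,0,-20,0,0,-0.144,28,54,0,0,0,0,28,54,0,0,0,0,28,54,0,0,0,0],
  "grip": 0
}}

```text
time_s: 0.78
tcp_pos: [0.331, 0.3867, 0.2598]
ee_rot: [[0.989, -0.149, -0.002], [-0.149, -0.989, -0.007], [-0.001, 0.008, -1.0]]
wrist_force: [1.2, 0.3, -0.0]
gripper_width: 0.514
```

{"op": "carry_out", "data": {
  "commands": [28,54,0,0,0,0,28,54,0,0,0,0,28,54,0,0,0,0,28,54,0,0,0,0,28,54,0,0,0,0]
}}

```text
time_s: 1.4
tcp_pos: [0.4295, 0.09, 0.2617]
ee_rot: [[0.989, -0.146, -0.001], [-0.146, -0.989, -0.007], [-0.0, 0.007, -1.0]]
wrist_force: [0.6, 0.2, -0.2]
gripper_width: 0.018
```

{"op": "carry_out", "data": {
  "commands": [24,55,0,0,0,0,24,55,0,0,0,0,24,55,0,0,0,0,24,52,0,0,0,0,0,0,0,0,0,0]
}}

```text
time_s: 2.02
tcp_pos: [0.4933, -0.15, 0.2624]
ee_rot: [[0.988, -0.152, -0.002], [-0.152, -0.988, -0.006], [-0.001, 0.006, -1.0]]
wrist_force: [0.6, 1.0, -0.1]
gripper_width: 0.006
```

```bash
python3 - <<'E'
from h import *
import pickle
s=sense();print(s['tcp_pos'],s['ee_rot'].round(3),s['joints'].round(1))
c=cal('wrist');pickle.dump(c,open('w1.pkl','wb'))
cv2.imwrite('pics/w1.png',cv2.resize(capture('wrist')[:,:,::-1],None,fx=1.42,fy=1.42,interpolation=cv2.INTER_CUBIC))
E
```

```text
[ 0.49330837 -0.15004204  0.26240802] [[ 0.988 -0.152 -0.002]
 [-0.152 -0.988 -0.006]
 [-0.001  0.006 -1.   ]] [  1.4   9.7 -11.    0.4 -69.3  79.8]
```

View pics/w1.png

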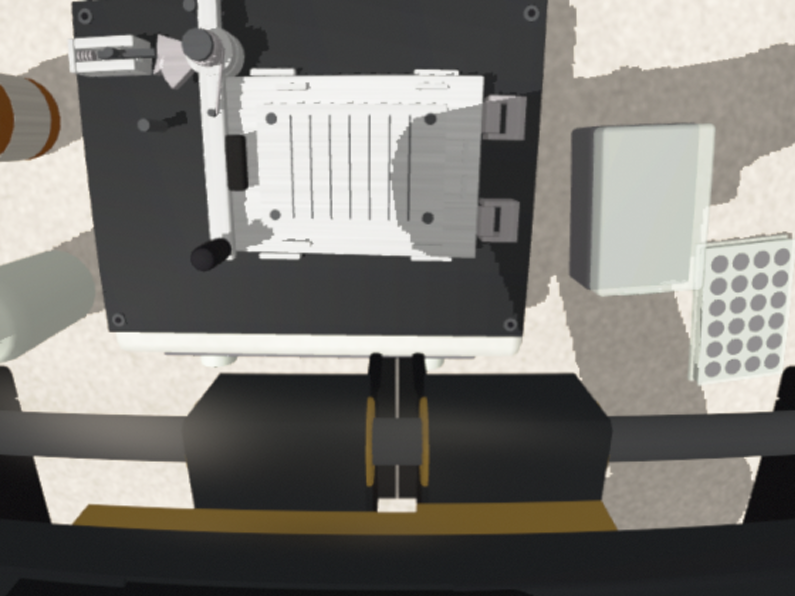

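```bash
python3 - <<'E'
from h import *
import pickle
np.set_printoptions(precision=4,suppress=True)
c=pickle.load(open('w1.pkl','rb'))
f=lambda p,z:w('',np.array(p,float)/1.42,z,c)
s=f([(84,16),(531,12),(118,320),(510,324)],.096);print('screws',s,s.mean(0))
for a,b in((0,1),(2,3)):
    v=s[a]-s[b];print(np.linalg.norm(v),np.degrees(np.arctan2(v[1],v[0]))-90)
for a,b in((0,2),(1,3)):
    v=s[a]-s[b];print(np.linalg.norm(v),np.degrees(np.arctan2(v[1],v[0])))
print('post',f([(203,260)],.152),f([(228,248)],.118))
print('pivot',f([(200,45)],.130),f([(210,48)],.118))
print('clips',f([(506,118),(500,220)],.117), f([(482,118),(477,220)],.117))
print('adapter +y edge',f([(228,77),(240,257)],.104), '-y', f([(484,77),(474,257)],.119))
print('lugs',f([(271,72),(434,72),(280,256),(431,257)],.103))
im=cv2.imread('pics/w1.png')[200:310,150:300];cv2.imwrite('pics/w1c.png',cv2.resize(im,None,fx=5,fy=5,interpolation=cv2.INTER_CUBIC))
E
```

```text
screws [[ 0.679   0.0104  0.096 ]
 [ 0.6354 -0.2536  0.096 ]
 [ 0.4884  0.042   0.096 ]
 [ 0.4448 -0.2218  0.096 ]] [ 0.5619 -0.1057  0.096 ]
0.2675347361095735 -9.380606059107606
0.267345975826372 -9.37481632419032
0.193215006188396 -9.422257708116852
0.19318822036080377 -9.478246473103377
post [[ 0.5283 -0.051   0.152 ]] [[ 0.5277 -0.0542  0.118 ]]
pivot [[ 0.6398 -0.0681  0.13  ]] [[ 0.64   -0.0696  0.118 ]]
clips [[ 0.5766 -0.2276  0.117 ]
 [ 0.5191 -0.218   0.117 ]] [[ 0.5786 -0.214   0.117 ]
 [ 0.5211 -0.2044  0.117 ]]
adapter +y edge [[ 0.6253 -0.0724  0.104 ]
 [ 0.5189 -0.0555  0.104 ]] -y [[ 0.6003 -0.2174  0.119 ]
 [ 0.4996 -0.1999  0.119 ]]
lugs [[ 0.6238 -0.0978  0.103 ]
 [ 0.6087 -0.1917  0.103 ]
 [ 0.5153 -0.0807  0.103 ]
 [ 0.5    -0.1749  0.103 ]]
```

View pics/w1c.png

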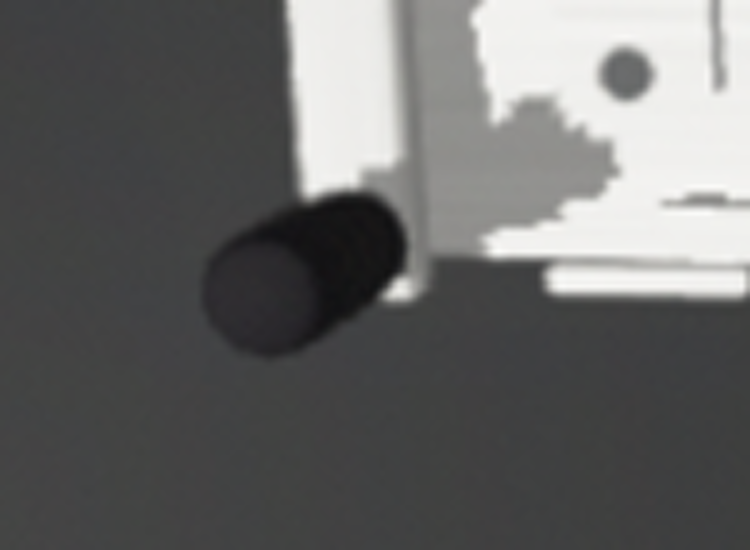

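{"op": "carry_out", "data": {
  "commands": [33,10,0,0,0,0.012,33,10,20,0,0,0,0,0,50,0,0,0,0,0,40,0,0,0,0,0,0,0,0,0]
}}

```text
time_s: 2.7
tcp_pos: [0.5566, -0.1739, 0.1512]
ee_rot: [[0.988, -0.154, 0.001], [-0.154, -0.988, -0.005], [0.001, 0.004, -1.0]]
wrist_force: [0.3, -0.5, 0.2]
gripper_width: 0.003
```

{"op": "carry_out", "data": {
  "commands": [-1,7,12,0,0,0,0,0,12,0,0,0,0,0,3,0,0,0,0,0,3,0,0,0]
}}

```text
time_s: 3.2
tcp_pos: [0.5575, -0.1802, 0.1249]
ee_rot: [[0.988, -0.151, 0.01], [-0.151, -0.988, -0.006], [0.011, 0.004, -1.0]]
wrist_force: [-0.1, -1.2, 0.5]
gripper_width: 0.007
```

{"op": "carry_out", "data": {
  "commands": [-3,0,4,0,0,0,0,0,4,0,0,0,0,0,4,0,0,0]
}}

```text
time_s: 3.58
tcp_pos: [0.5551, -0.1805, 0.1156]
ee_rot: [[0.989, -0.15, 0.013], [-0.15, -0.989, -0.008], [0.014, 0.006, -1.0]]
wrist_force: [0.6, -0.4, -0.4]
gripper_width: 0.002
```

{"op": "carry_out", "data": {
  "commands": [0,0,4,0,0,0,0,0,4,0,0,0]
}}

```text
time_s: 3.82
tcp_pos: [0.5551, -0.1807, 0.1084]
ee_rot: [[0.989, -0.15, 0.013], [-0.15, -0.989, -0.008], [0.014, 0.006, -1.0]]
wrist_force: [-6.0, 5.8, 21.4]
gripper_width: 0.004
```

{"op": "carry_out", "data": {
  "commands": [0,0,4,0,0,0]
}}

```text
time_s: 3.95
tcp_pos: [0.5551, -0.1807, 0.1083]
ee_rot: [[0.989, -0.148, 0.012], [-0.148, -0.989, -0.01], [0.014, 0.008, -1.0]]
wrist_force: [-11.7, 8.1, 33.6]
gripper_width: 0.002
```

```bash
python3 - <<'E'
from h import *
a=capture('scene')[205:330,165:335,::-1];cv2.imwrite('pics/s2c.png',cv2.resize(a,None,fx=4.7,fy=4.7,interpolation=cv2.INTER_CUBIC))
print(sense()['wrist_force'],sense()['tcp_pos'])
E
```

```text
[-8.96359316  4.56476663 21.0688429 ] [ 0.55512177 -0.18065839  0.10836993]
```

View pics/s2c.png

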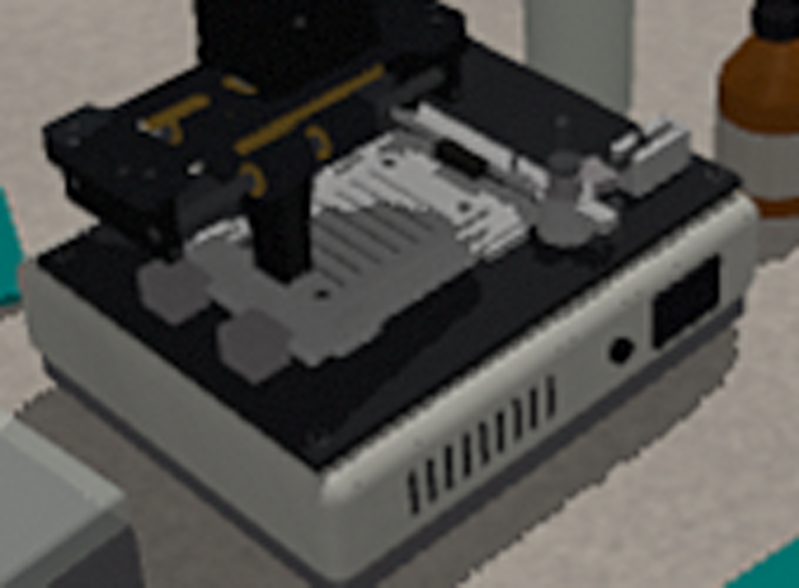

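{"op": "carry_out", "data": {
  "commands": [0,0,-35,0,0,0,0,0,-45,0,0,0,-20,-50,0,0,0,0,-20,-50,0,0,0,0,0,0,0,0,0,0],
  "grip": 0
}}

```text
time_s: 4.62
tcp_pos: [0.5298, -0.0723, 0.1887]
ee_rot: [[0.989, -0.15, 0.015], [-0.15, -0.989, -0.008], [0.016, 0.006, -1.0]]
wrist_force: [-0.3, 0.4, 0.4]
gripper_width: 0.004
```

```bash
python3 - <<'E'
from h import *
import pickle
c=cal('wrist');pickle.dump(c,open('w2.pkl','wb'))
s=sense();print(s['tcp_pos'],s['ee_rot'].round(3))
a=capture('scene')[205:330,165:335,::-1];cv2.imwrite('pics/s3c.png',cv2.resize(a,None,fx=4.7,fy=4.7,interpolation=cv2.INTER_CUBIC))
cv2.imwrite('pics/w2.png',cv2.resize(capture('wrist')[:,:,::-1],None,fx=1.42,fy=1.42,interpolation=cv2.INTER_CUBIC))
E
```

```text
[ 0.52979738 -0.07227309  0.18869431] [[ 0.989 -0.15   0.015]
 [-0.15  -0.989 -0.008]
 [ 0.016  0.006 -1.   ]]
```

View pics/s3c.png

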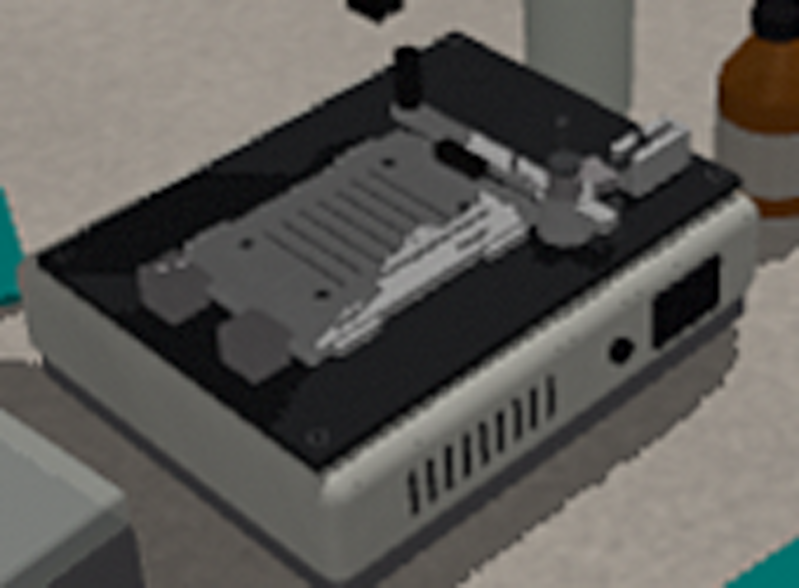

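View pics/w2.png

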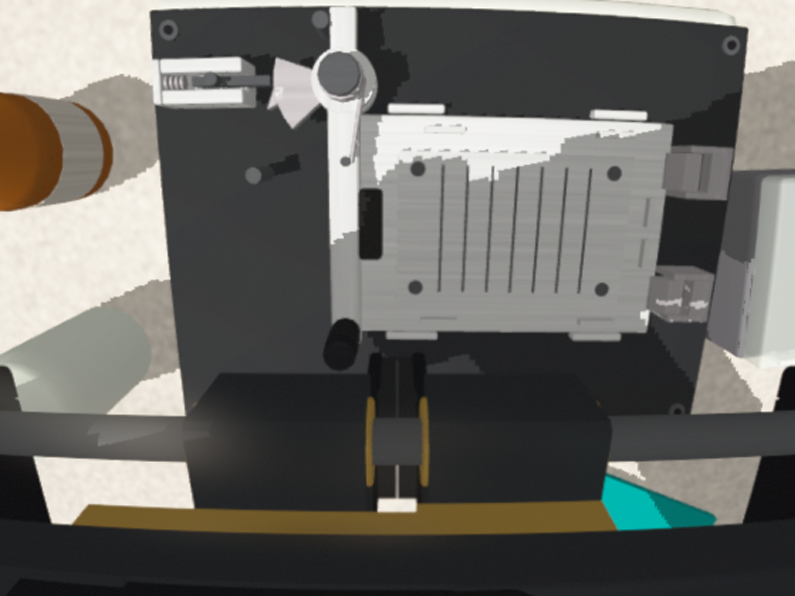

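```bash
python3 - <<'E'
from h import *
import pickle
c=pickle.load(open('w2.pkl','rb'))
f=lambda p,z:w('',np.array(p,float)/1.42,z,c)
im=cv2.imread('pics/w2.png')[310:380,300:400];cv2.imwrite('pics/w2c.png',cv2.resize(im,None,fx=6,fy=6,interpolation=cv2.INTER_CUBIC))
print(f([(337,353),(346,334)],.152)[0],f([(346,331)],.120), f([(339,72)],.13))
print('adapter -y corners',f([(673,123),(647,332)],.104))
E
```

```text
[ 0.53003914 -0.04863785  0.152     ] [[ 0.52843919 -0.04924655  0.12      ]] [[ 0.64040595 -0.06697681  0.13      ]]
adapter -y corners [[ 0.60126736 -0.21649208  0.104     ]
 [ 0.49860757 -0.20020738  0.104     ]]
```

View pics/w2c.png

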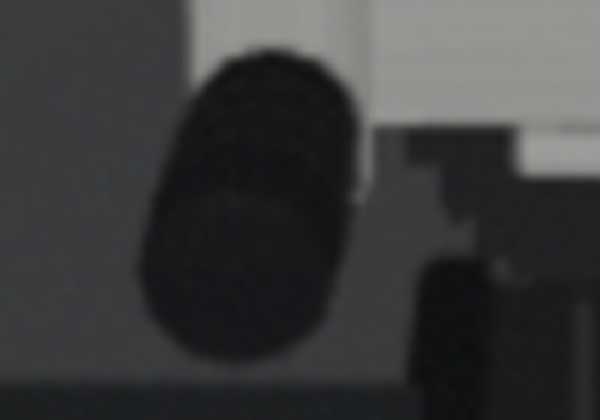

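{"op": "carry_out", "data": {
  "commands": [-4,-22,0,0,0,0,0,0,0,0,0,0,0,0,0,0,0,0],
  "grip": 50
}}

```text
time_s: 5.1
tcp_pos: [0.5302, -0.0546, 0.1868]
ee_rot: [[0.987, -0.158, 0.013], [-0.158, -0.987, -0.009], [0.014, 0.007, -1.0]]
wrist_force: [0.8, 0.5, -0.4]
gripper_width: 0.261
```

{"op": "carry_out", "data": {
  "commands": [-2,-5,0,0,0,0,0,0,0,0,0,0,0,0,0,0,0,0]
}}

```text
time_s: 5.48
tcp_pos: [0.529, -0.0508, 0.1863]
ee_rot: [[0.987, -0.16, 0.012], [-0.16, -0.987, -0.01], [0.013, 0.008, -1.0]]
wrist_force: [-0.3, -0.2, -1.3]
gripper_width: 0.545
```

```bash
python3 - <<'E'
from h import *
s=sense();print(s['tcp_pos'],s['gripper_width'])
cv2.imwrite('pics/w3.png',cv2.resize(capture('wrist')[:,:,::-1],None,fx=1.42,fy=1.42,interpolation=cv2.INTER_CUBIC))
E
```

```text
[ 0.52902415 -0.05075951  0.1863182 ] 0.5451441850536307
```

View pics/w3.png

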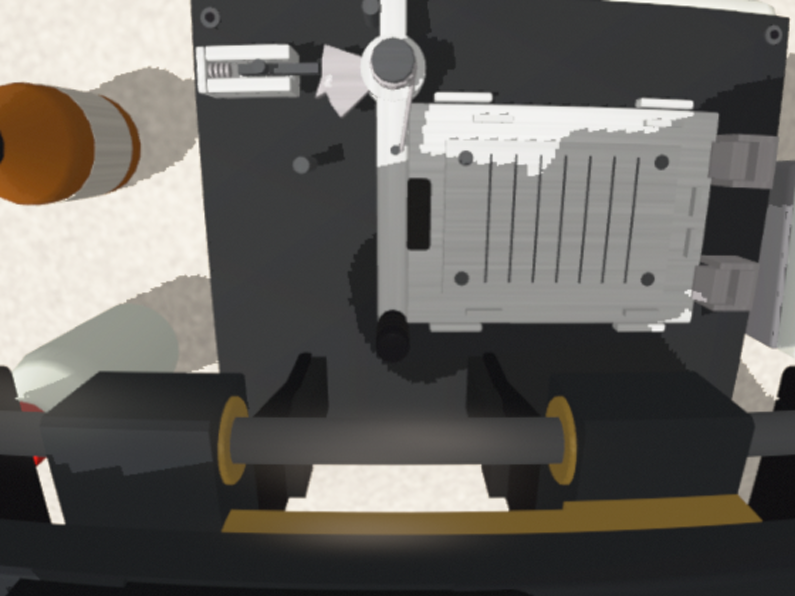

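```bash
python3 - <<'E'
from h import *
print(w('top',[(224,222)],.165),w('top',[(234,173)],.125))
E
```

```text
[[0.50681107 0.14241457 0.165     ]] [[0.64233906 0.12456747 0.125     ]]
```

{"op": "carry_out", "data": {
  "commands": [0,0,25,0,0,0,0,0,25,0,0,0,0,0,10,0,0,0,0,0,0,0,0,0]
}}

```text
time_s: 6.02
tcp_pos: [0.531, -0.0514, 0.1262]
ee_rot: [[0.987, -0.16, 0.015], [-0.16, -0.987, -0.01], [0.017, 0.007, -1.0]]
wrist_force: [-0.1, 0.1, 1.8]
gripper_width: 0.573
```

Bottle is 0.14 m to the left, clear. Close on the post.

{"op": "carry_out", "data": {
  "commands": [-1,-1,0,0,0,0,0,0,0,0,0,0,0,0,0,0,0,0,0,0,0,0,0,0,0,0,0,0,0,0],
  "grip": 8
}}

```text
time_s: 6.65
tcp_pos: [0.5319, -0.0497, 0.129]
ee_rot: [[0.987, -0.16, 0.021], [-0.159, -0.987, -0.009], [0.022, 0.005, -1.0]]
wrist_force: [0.0, 0.6, -1.1]
gripper_width: 0.153
```

{"op": "carry_out", "data": {
  "commands": [0,-7,0,0,0,0.06,0,-7,0,0,0,0.06,0,-7,0,0,0,0.06,0,-7,0,0,0,0.06]
}}

```text
time_s: 7.15
tcp_pos: [0.5383, -0.0266, 0.1289]
ee_rot: [[0.918, -0.395, 0.018], [-0.395, -0.918, -0.016], [0.023, 0.007, -1.0]]
wrist_force: [0.4, -6.3, 0.6]
gripper_width: 0.151
```

{"op": "carry_out", "data": {
  "commands": [1,-7,0,0,0,0.05,1,-7,0,0,0,0.05,0,-7,0,0,0,0.05,0,-6,0,0,0,0.05]
}}

```text
time_s: 7.65
tcp_pos: [0.5473, -0.0092, 0.1289]
ee_rot: [[0.819, -0.573, 0.004], [-0.573, -0.819, -0.027], [0.018, 0.02, -1.0]]
wrist_force: [-1.4, -4.1, 1.8]
gripper_width: 0.153
```

```bash
python3 - <<'E'
from h import *
s=sense();d=s['tcp_pos'][:2]-np.array([.640,-.068]);print(s['tcp_pos'],s['wrist_force'],np.hypot(*d),np.radians(170.59)-np.arctan2(d[1],d[0]))
E
```

```text
[ 0.54726575 -0.00920779  0.12890189] [-1.4303971  -4.09701805  1.79193254] 0.10980057494573822 0.40079954442801435
```

{"op": "carry_out", "data": {
  "commands": [0,-7,0,0,0,0.02,0,-7,0,0,0,0.02,0,-6,0,0,0,0]
}}

```text
time_s: 8.02
tcp_pos: [0.5553, 0.0021, 0.1288]
ee_rot: [[0.794, -0.608, -0.007], [-0.607, -0.794, -0.035], [0.016, 0.032, -0.999]]
wrist_force: [-4.2, -7.8, 3.2]
gripper_width: 0.154
```

```bash
python3 - <<'E'
from h import *
s=sense();d=s['tcp_pos'][:2]-np.array([.640,-.068]);print(s['tcp_pos'],s['wrist_force'],np.hypot(*d),np.radians(170.59)-np.arctan2(d[1],d[0]))
E
```

```text
[0.55530795 0.00212702 0.12876077] [-4.19316162 -7.82868326  3.2003409 ] 0.10995699953537885 0.5273610564108395
```

{"op": "carry_out", "data": {
  "commands": [0,-2,0,0,0,0]
}}

```text
time_s: 8.15
tcp_pos: [0.555, 0.0018, 0.1287]
ee_rot: [[0.794, -0.608, -0.011], [-0.608, -0.793, -0.038], [0.014, 0.037, -0.999]]
wrist_force: [-3.4, -8.7, 4.1]
gripper_width: 0.154
```

```bash
python3 - <<'E'
from h import *
import pickle
def p():
    s=sense();d=s['tcp_pos'][:2]-np.array([.640,-.068]);print(s['tcp_pos'],s['wrist_force'],s['gripper_width'],np.radians(170.59)-np.arctan2(d[1],d[0]))
p()
c=cal('wrist');pickle.dump(c,open('w4.pkl','wb'))
cv2.imwrite('pics/w4.png',cv2.resize(capture('wrist')[:,:,::-1],None,fx=1.42,fy=1.42,interpolation=cv2.INTER_CUBIC));p()
a=capture('scene')[205:330,165:335,::-1];cv2.imwrite('pics/s4c.png',cv2.resize(a,None,fx=4.7,fy=4.7,interpolation=cv2.INTER_CUBIC))
for i in range(6): capture('top')
p()
E
```

```text
[0.55495992 0.00180602 0.12870979] [-3.43819683 -8.68990203  4.10534979] 0.1537746212807661 0.5230963505161941
[0.55490283 0.00174241 0.12866646] [-2.92405729 -7.87686089  3.02969666] 0.14942099146195628 0.5223202386963979
[0.55486268 0.00166683 0.12871362] [-1.90194425 -7.36627134  2.18517477] 0.14992202396092555 0.52155751485498
```

View pics/w4.png

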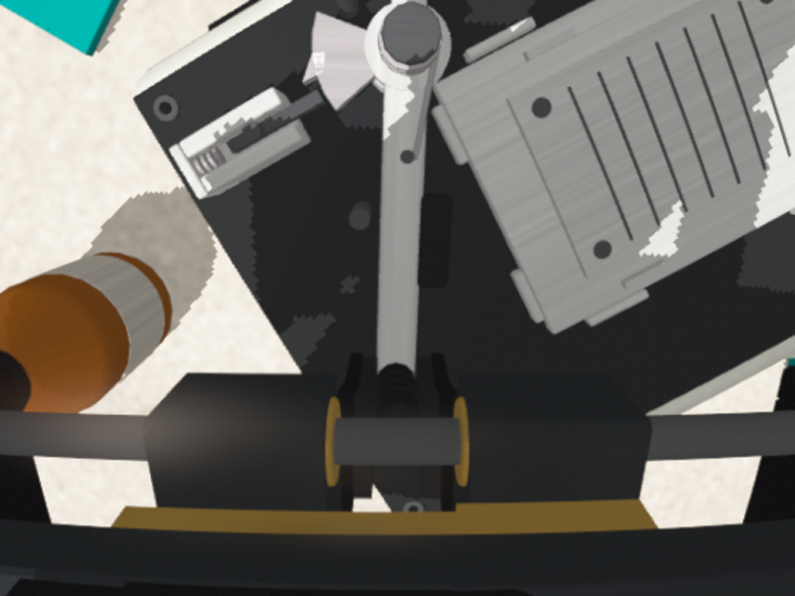

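View pics/s4c.png

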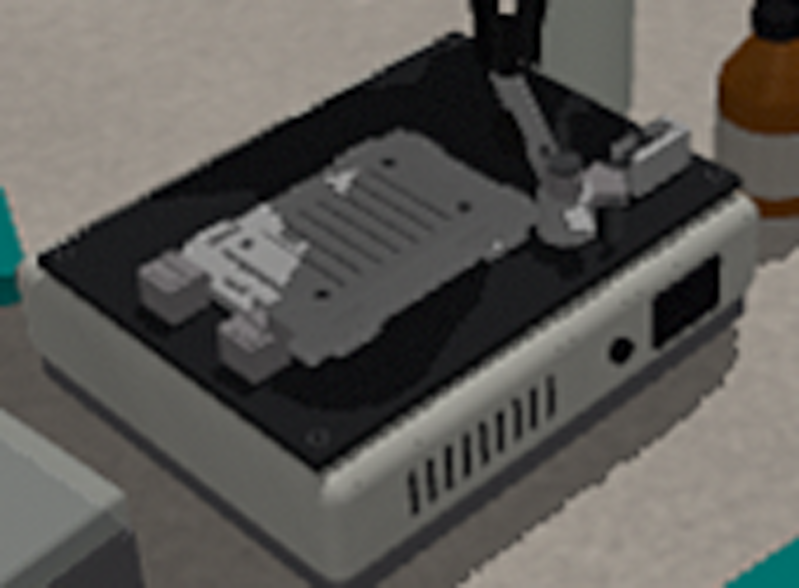

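```bash
python3 - <<'E'
from h import *
import pickle
c=pickle.load(open('w4.pkl','rb'))
a=w('',np.array([(407,120),(397,355),(387,120),(378,355),(428,120),(416,355)],float)/1.42,.118,c)
for i in(0,2,4):
    v=a[i+1]-a[i];print(np.radians(170.59)-np.arctan2(v[1],v[0]))
print(w('',np.array([(411,30)],float)/1.42,.13,c))
s=sense();d=s['tcp_pos'][:2]-np.array([.640,-.068]);print(np.radians(170.59)-np.arctan2(d[1],d[0]),s['wrist_force'],s['time_s'])
E
```

```text
0.5295193524316706
0.534582879814407
0.5284546664801515
[[ 0.64070625 -0.06999152  0.13      ]]
0.52155751485498 [-1.90194425 -7.36627134  2.18517477] 8.55
```

```bash
python3 -c "
from station import *
print(finish_job());s=sense();print(s['tcp_pos'],s['wrist_force'],s['time_s'])"
```

```text
the job is handed in; nothing more can be done
None
the job is handed in; nothing more can be done
```

The shaker is ready for loading: the adapter is seated flat under both clips, and the clamp arm is held back past the ratchet's click. I handed the job in at about 8.6 s; it reports no verdict.

- **Adapter:** I pressed its raised end down with the shut fingers, with up to about 34 N upward at the wrist. The fingertips stopped at 108.3 mm above the bench, against 108 mm expected when seated. After I lifted off, the scene and wrist pictures showed it still flat under the clips.
- **Clamp arm:** I pinched the finger post from above and swung it outwards along its arc. The arm angle came out at 0.52 rad from the tool position and about 0.53 rad from the wrist picture. That is past the click at 0.40 rad and short of the stop at 0.58 rad.
- **Hold:** The spring pushes back with about 7.6 N, against 8 N expected. Over the last 0.4 s the angle drifted by only 0.002 rad.
- **Surroundings:** I did not touch any of the things standing round the shaker. I saw no signs of contact, but I took no final measurement of their positions.

The tool drifted about 3 mm in x and z when the fingers closed on the post, and it was tilted about 2° by the end. The grip stayed secure, so I did not correct either. I felt no distinct click, so the catch being cleared rests on the measured angle.

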